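# Roll the instrument case out from under the duct and put it on charge

## Task

Put the grey instrument case on charge: roll it along the roller lane, without lifting it, out from under the duct until it is up against the end stop, then lift it off by its handle and, keeping it upright, set it gently down flat inside the charging cradle and let go. Last of all, switch it on by flipping the toggle on the cradle's switch box over towards the tray, and leave the other things on the bench where they are.

Things in the scene. Friction and masses are not known exactly. Their poses are not given: they have to be found in the camera images.
- track: Fixed roller lane, 470 x 116 mm. Origin on the bench under its middle, +y along the lane to the end stop, z up. 15 free steel rollers with little drag lie across it 30 mm apart, tops 50 mm above the bench, so the case stays where it stops. Side rails at x = +-50 to 58 mm, 65 mm high, leave the case 5 mm play each side. Lane and rails run from y = -260 to the stop.
- stop_face (a point): Middle of the face of the end stop, a plate across the lane at lane y = 200 mm, top 100 mm above the bench; this point is 85 mm up. Axes as the lane. The case is home when its centre is 65 mm short of this face.
- duct_edge (a point): Corner of the sheet-metal duct over the lane's loading end: lane x = -30, y = 10, 220 mm up. From it the duct reaches 130 mm to lane +x, 250 mm to -y and 80 mm up (bands 6 mm proud); 12 mm posts at lane x = 85, y = -232 and -10 carry it. No vertical gripper fits over the lane there: reach in under it from the robot's side (-x), tool tilted 30 to 40 degrees. Beyond y = 10 the lane is open above.
- case: Closed grey plastic case, 90 (x) x 130 (y) x 70 mm, 0.4 to 0.8 kg, with a black bar handle on top; 104 mm high overall. Origin at the centre of its underside, z up. It stands on the rollers under the duct, its y along the lane, its centre 250 to 315 mm short of the stop face, with 80 mm or more of free lane behind it (lane -y) to push from.
- case_handle (a point): Centre of the handle bar, 97 mm above the case's underside; axes as the case. The bar lies along y, 90 mm long, 16 mm wide, 14 mm high, its underside 20 mm above the lid, on uprights at y = +-35 mm. Pinch it across x from above: with this point between the pads, tips 19 mm lower clear the lid by 8 mm.
- cradle: Charging cradle, fixed, origin on the bench under its middle. Tray 120 (x) x 160 (y) mm, floor 15 mm up, a 6 mm thick lip all round, 27 mm high: inside 108 x 148 mm, 9 mm play each side for the case with its y along the cradle's y, either way round. At its -x side is the switch box, 70 (x) x 75 (y) x 50 mm high, centred at x = -105 mm, toggle on top.
- cradle_floor (a point): Centre of the cradle's floor, 15 mm above the bench, where the centre of the case's underside belongs; axes as the cradle.
- toggle (a joint): Over-centre toggle lever, a 10 mm steel bar with a ball, pivoting about the cradle's y axis at x = -105 mm, 45 mm above the bench. 0 rad: off, leaning 0.45 rad to the cradle's -x; 0.9: on, leaning 0.45 rad to +x, towards the tray. It snaps over past the middle (0.45) and stays at either end; about 1 N at the ball along the cradle's +x starts it.
- toggle_tip (a point): Centre of the 18 mm ball on the toggle, 55 mm from the pivot: 95 mm above the bench at either end of its travel, 100 mm in the middle.
- meter: Yellow multimeter lying on the bench, 80 by 150 by 34 mm, with a 7 mm high round knob on top; origin at the centre of its underside. To be left alone.
- driver: Screwdriver with a red handle lying on the bench, 200 mm long, 26 mm thick; origin under its middle. To be left alone.
- tin: Metal can, 66 mm across, 100 mm high, origin at the centre of its underside. To be left alone.
- tape: Roll of foil tape lying flat, 100 mm across, 48 mm high, origin at the centre of its underside. To be left alone.

How it is judged:
By the outcome, as a careful person would: the job done as asked, in the order asked, and still so for the second after the job is handed in, with the robot touching nothing.
It also fails if it takes over 69 s, if anything falls off the work surface, if the arm or the gripper's body presses on something with over 40 N, if the wrist force passes 120 N, or if a joint passes its speed limit or range.

## Robot

A 6-joint arm with a two-finger parallel gripper is mounted at the origin on the work surface. World frame = base frame: x ahead of the robot, y to its left, z up, the work surface at z = 0. Lengths are in m, angles in rad, forces in N, time in s.
With the tool pointing down it reaches from about 0.25 to 0.725 m from the base axis. Payload 4 kg.
Tool frame: the origin (TCP) lies midway between the tips of the shut fingers; the grasp point (between the pads) lies bot.pinch_z behind it (bot.pinch_z is the distance from the TCP to the grasp point, in m); z points along the fingers, y is the line along which they close (so a half turn about z gives the same grasp; the last joint's range is limited). The gripper opens to 85 mm and grips with 20 to 120 N. Pads are 22 mm wide; open, the fingers measure 114 mm over their backs; the gripper's body (76 mm by 85 mm) begins 54 mm behind the grasp point. The pads swing forward as they close: fully open they stand 13 mm farther back than shut.
Start: joints at [1.318, 0.241, 0.005, 1.335, 0, 1.571], TCP at [0.125, 0.484, 0.231] pointing down, gripper open.
Joint ranges: [-2.72, 2.72], [-1.05, 1.87], [-1.09, 1.28], [-1.99, 2.15], [-1.42, 1.44], [-3.14, 3.14]. Speed limits (rad/s): [2.79, 2.79, 3.14, 3.14, 3.14, 3.14].

## Interface

Orientations are given as a unit quaternion [x, y, z, w].
In Python, from workcell import bot, imaging gives the robot as it stands (bot), with the cameras (imaging).
- The arm moves only by the tool shift_gripper, called after "Emit:" as name(argument=value, ...), one argument or row to a line, values as JSON. Schema: {"type":"object","properties":{"segments":{"type":"string"},"only":{"type":"string"},"quiet":{"type":"boolean"},"lines":{"type":"string"}},"required":["segments"],"additionalProperties":false}. segments is a string of 1 to 10 rows, one to a line, with the numbers parted by spaces; each row has 7 numbers: a rotation vector rx, ry, rz in normalised numbers (1 is 2 pi rad), then dx, dy, dz in shares of 0.8 m (1.0 is 0.8 m), then the finger opening in m; each row is the pose to reach, as a shift and turn from the pose commanded when the call began, along the tool's axes at that moment; what a row does not reach only later rows make up. A row lasts 1/8 s, in which the tool goes at most 0.0625 m and 0.188 rad, less where a joint would pass 70% of its speed; a pose out of reach is approached as far as the arm can. The fingers move at their own pace and stop on an object; the grip force is fixed at half the most. Time passes only in rows, so rows that do not move let the fingers close. The tool returns the time, the measured TCP pose, the force, the opening and the grip force at its end. only (a regular expression) keeps the lines of the reply that match it, lines (a string "A,B") keeps lines A to B, and quiet returns only ok. No shift or turn number may pass 1 either way. Input that does not fit is refused with a message, and nothing moves.
- bot.get_obs(): the state, without advancing time (a new reading comes with each control period).
- imaging.camera(name): name is "scene" or "top" or "wrist"; returns the picture (384x512x3 uint8, red, green, blue); there is no depth.
- imaging.calibration(name): a dict with "mtx" (3x3 intrinsics, pixels), "R" (3x3) and "t" (3): a world point X has camera coordinates R X + t. Camera axes: x right, y down, z forward; pixel columns grow to the right and rows downward; lengths in m; the calibration is good to about 2 mm. A picture is of the moment at which its call begins: read the wrist's pose just before it. calibration takes no time and is no camera call; for the wrist camera it gives the pose at the moment of the call.
- bot.job_done(): hands the job in; it is judged then, once.
The state is a dict: "clock": time; "joint_pos": joint angles; "joint_vel": joint speeds; "tau": joint torques, N m; "eef_pos": TCP position; "tool_rot": TCP orientation; "ft_force": force on the tool from outside, world axes, zero at the start; "ft_torque": the same for the moment, N m; "grip_width": finger opening in m; "grasp_force": force on a finger pad.
Only numpy, scipy, OpenCV 4.12 (cv2) and the standard library are available. Lean on these libraries where they do the work, as an engineer would, in place of code of your own. Each camera call takes 0.05 s, during which the arm holds its last target. There are 200 camera calls.

## Working session

There is one attempt and no reset: what is moved stays moved. The work goes in short steps, Python scripts to look and compute and a tool call to move; the robot and the scene stay as the last step left them, time stands still between calls to the robot, and variables do not carry over. Pictures are saved under pics/ and viewed, at most 10 in all, crops included, and the job is handed in when it is done.

```bash
ls; mkdir -p pics; python3 - <<'E'
from workcell import bot, imaging
import cv2, numpy as np
o=bot.get_obs(); print({k:np.round(v,3).tolist() for k,v in o.items()}, bot.pinch_z)
for n in("scene","top"):
    cv2.imwrite(f"pics/{n}0.png",cv2.resize(imaging.camera(n)[:,:,::-1],(800,600)))
    c=imaging.calibration(n);print(n,np.round(c["mtx"],1).tolist(),np.round(c["R"],3).tolist(),np.round(c["t"],3).tolist())
E
```

```text
pics
workcell.py
{'clock': 0.0, 'joint_pos': [1.318, 0.241, 0.004, 1.335, -0.0, 1.571], 'joint_vel': [-0.002, 0.001, -0.001, 0.0, 0.0, -0.001], 'tau': [0.001, -37.231, 25.241, 0.017, 0.0, -0.0], 'eef_pos': [0.125, 0.483, 0.23], 'tool_rot': [0.126, 0.992, -0.001, -0.0], 'ft_force': [0.071, 0.377, -0.281], 'ft_torque': [0.029, 0.028, -0.032], 'grasp_force': 0.0, 'grip_width': 0.085} 0.0187
scene [[383.8, 0.0, 261.1], [0.0, 383.8, 190.8], [0.0, 0.0, 1.0]] [[0.242, 0.97, 0.016], [0.659, -0.152, -0.736], [-0.712, 0.189, -0.677]] [-0.224, -0.242, 1.308]
top [[441.1, 0.0, 251.7], [0.0, 441.1, 197.2], [0.0, 0.0, 1.0]] [[0.031, -0.999, -0.021], [-0.998, -0.03, -0.046], [0.045, 0.022, -0.999]] [0.107, 0.555, 1.275]
```

View pics/scene0.png

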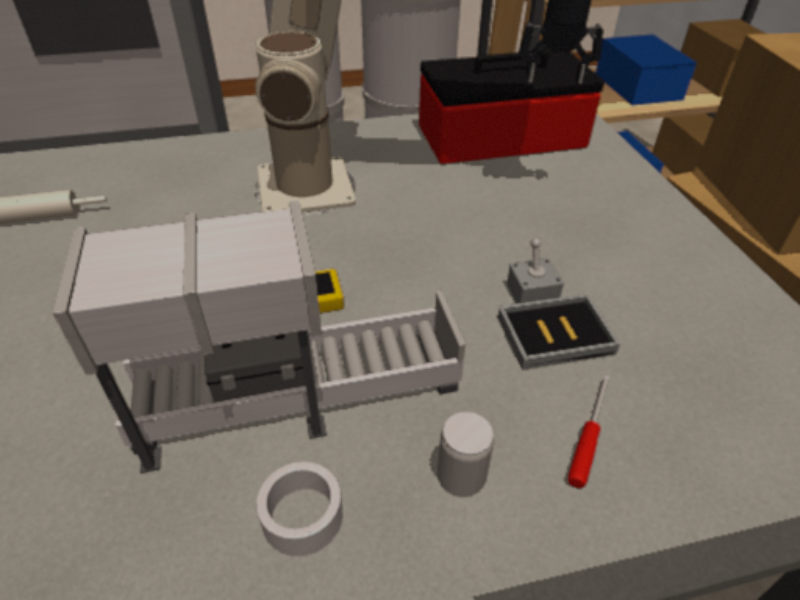

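View pics/top0.png

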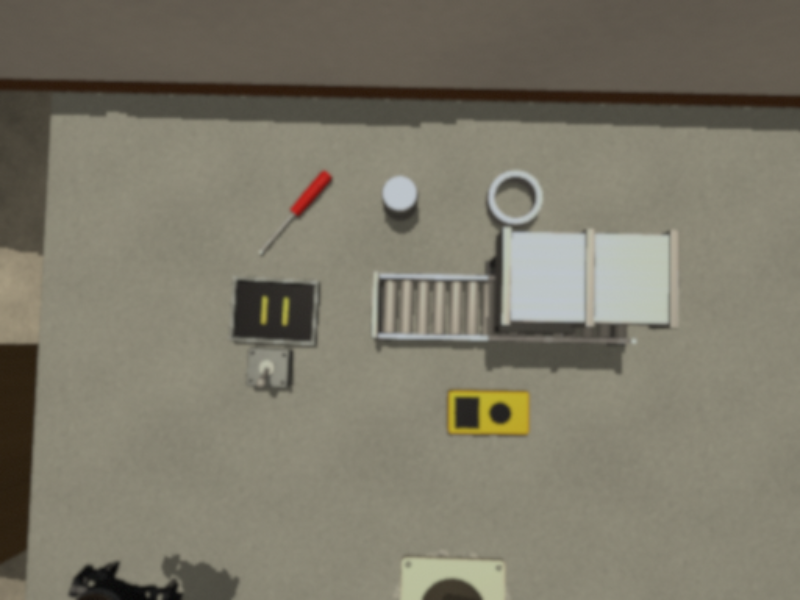

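The scene view shows the lane with the duct on the left, the case under it, and the cradle at right. In the top view, image left is world +y and up is +x. The lane spans about (375–630, 272–343), the tray about (232–319, 279–346), the toggle ball is near (267,368), and the meter is at (448–530, 390–435). I'll zoom in for exact picks.

```bash
cat > h.py <<'E'
import numpy as np, cv2
from workcell import bot, imaging
from scipy.spatial.transform import Rotation as Ro
def cast(name,uv,z,cal=None):
    c=cal or imaging.calibration(name)
    R,t,K=map(np.array,(c["R"],c["t"],c["mtx"])); C=-R.T@t
    d=R.T@np.linalg.solve(K,[uv[0],uv[1],1.0]); return C+d*(z-C[2])/d[2]
def rows(pos,rot):  # shift and turn in tool axes from the present pose
    o=bot.get_obs(); r0=Ro.from_quat(o["tool_rot"])
    print("rv",np.round((r0.inv()*rot).as_rotvec(),4),"d",np.round(r0.inv().apply(np.array(pos)-o["eef_pos"]),4),"clock",o["clock"])
E
python3 - <<'E'
from h import *
t=imaging.camera("top");s=imaging.camera("scene")
cv2.imwrite("pics/t_raw.png",t[:,:,::-1]);cv2.imwrite("pics/s_raw.png",s[:,:,::-1])
def crop(im,c0,c1,r0,r1,k):
    a=cv2.resize(im[r0:r1,c0:c1],None,fx=k,fy=k,interpolation=cv2.INTER_CUBIC)
    for c in range((c0+19)//20*20,c1,20): cv2.line(a,(int((c+.5-c0)*k),0),(int((c+.5-c0)*k),6),(255,0,0),1); cv2.putText(a,str(c),(int((c-c0)*k)-8,16),0,.32,(255,0,0),1)
    for r in range((r0+19)//20*20,r1,20): cv2.line(a,(0,int((r+.5-r0)*k)),(6,int((r+.5-r0)*k)),(255,0,0),1); cv2.putText(a,str(r),(8,int((r-r0)*k)+5),0,.32,(255,0,0),1)
    return a
a=crop(t,140,406,140,260,3); b=crop(s,50,406,190,270,2.24)
b=cv2.copyMakeBorder(b,0,0,0,max(0,a.shape[1]-b.shape[1]),0)[:,:a.shape[1]]
cv2.imwrite("pics/crop.png",np.vstack([a,b])[:,:,::-1])
# tray black mask
hsv=cv2.cvtColor(t,cv2.COLOR_RGB2HSV)
m=((hsv[:,:,2]<60)).astype(np.uint8); m[:,:140]=0;m[:,210:]=0;m[:170]=0;m[225:]=0
cs=max(cv2.findContours(m,0,1)[0],key=cv2.contourArea); print("tray",cv2.minAreaRect(cs),cv2.boxPoints(cv2.minAreaRect(cs)).round(1).tolist())
E
```

```text
tray ((174.5448455810547, 198.23793029785156), (48.6805534362793, 34.704715728759766), 3.3664605617523193) [[149.1999969482422, 214.10000610351562], [151.3000030517578, 179.5], [199.89999389648438, 182.3000030517578], [197.8000030517578, 217.0]]
```

View pics/crop.png

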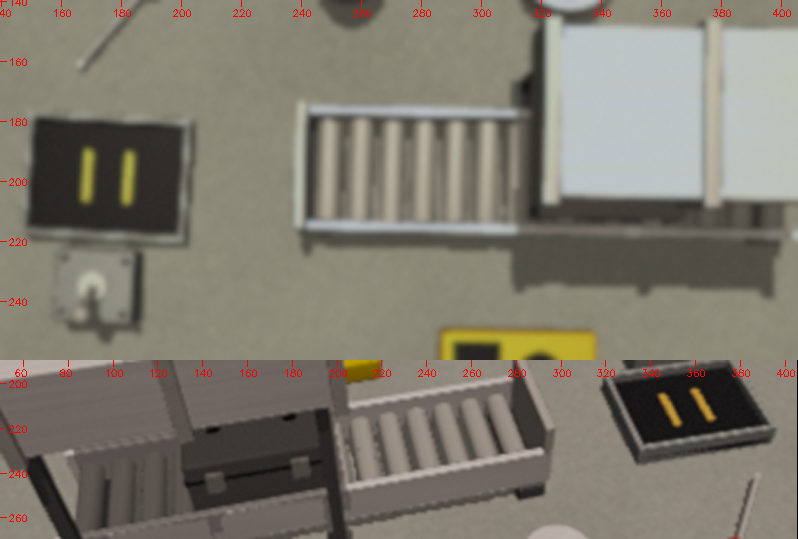

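The crop shows the stop plate at raw col about 240, the rail tops from rows 176/215 (left) to 178/217 (right), and the tray corners. The toggle ball is near (166,244) and its pivot near (170,235). In the scene view the rear edge of the case is near raw (132,232).

```bash
python3 - <<'E'
from h import *
T=lambda px,py:((px+.5)/3-.5+140,(py+.5)/3-.5+140)
S=lambda px,py:((px+.5)/2.24-.5+50,(py-360+.5)/2.24-.5+190)
f=[cast("top",T(*p),.065)[:2] for p in((310,110),(525,114))]
n=[cast("top",T(*p),.065)[:2] for p in((310,227),(515,231))]
print("far",f,"near",n)
for a in(f,n): d=a[0]-a[1]; print("yaw lane",np.degrees(np.arctan2(-d[0],d[1])))
print("sep",np.linalg.norm((f[0]+f[1]-n[0]-n[1])/2))
for p in((295,100),(305,100),(294,229),(304,229)): print("stop",cast("top",T(*p),.1)[:2].round(4))
for p in((541,14),(541,205)): print("duct band",cast("top",T(*p),.306)[:2].round(4), cast("top",T(*p),.3)[:2].round(4))
for p in((183,448),(183,470),(328,436),(328,408),(270,405)): print("case",cast("scene",S(*p),.12).round(4))
# tray
b=np.array([[149.2,214.1],[151.3,179.5],[199.9,182.3],[197.8,217.0]])
w=[cast("top",u,z)[:2] for u,z in zip(b,(.015,.015,.027,.027))]; print("tray",np.round(w,4))
for i in range(4): print(np.linalg.norm(w[i]-w[i-1]).round(4),end=" ")
c=np.mean(w,0); d=(w[0]+w[1]-w[2]-w[3]); e=w[1]+w[2]-w[0]-w[3]; print("ctr",c,"yaw",np.degrees(np.arctan2(-d[0],d[1])),np.degrees(np.arctan2(e[1],e[0])))
for nme in("top","scene"):
    im=cv2.cvtColor(imaging.camera(nme),cv2.COLOR_RGB2HSV)
    m=cv2.inRange(im,(18,110,90),(35,255,255))
    for q in cv2.findContours(m,0,2)[0]:
        if cv2.contourArea(q)>8: M=cv2.moments(q); u=(M["m10"]/M["m00"],M["m01"]/M["m00"]); print(nme,np.round(u,1),cv2.contourArea(q),cast(nme,u,.016)[:2].round(4))
print("box c",cast("top",T(97,287),.05).round(4),"ball",cast("top",T(80,312),.095).round(4), "base of lever",cast("top",T(91,285),.05).round(4))
E
```

```text
far [array([0.60700452, 0.148998  ]), array([ 0.60909518, -0.05207982])] near [array([0.49743262, 0.14550384]), array([ 0.49960775, -0.04547105])]
yaw lane 0.5956989076000163
yaw lane 0.6525490594042799
sep 0.1095407388004894
stop [0.6125 0.1615]
stop [0.6128 0.1523]
stop [0.495  0.1586]
stop [0.4953 0.1495]
duct band [ 0.6625 -0.0335] [ 0.6635 -0.0343]
duct band [ 0.5184 -0.037 ] [ 0.5186 -0.0378]
case [ 0.5756 -0.1872  0.12  ]
case [ 0.6024 -0.1872  0.12  ]
case [ 0.5908 -0.0574  0.12  ]
case [ 0.5547 -0.053   0.12  ]
case [ 0.5381 -0.1065  0.12  ]
tray [[0.4927 0.4224]
 [0.5945 0.4204]
 [0.5895 0.2753]
 [0.4887 0.2777]]
0.1447 0.1017 0.1452 0.1008 ctr [0.54134791 0.34893774] yaw -1.773938908098774 -1.2432472577398292
top [312.1 263.5] 1431.5 [ 0.3647 -0.0565]
top [182.2 199.2] 58.0 [0.5392 0.327 ]
top [168.7 197.7] 57.0 [0.5426 0.3667]
scene [348.6 211.6] 51.0 [0.5398 0.3248]
scene [363.3 209.2] 50.5 [0.5404 0.3651]
scene [211.8 188.6] 233.0 [0.3758 0.0004]
box c [0.4345 0.3459 0.05  ] ball [0.4134 0.3516 0.095 ] base of lever [0.4363 0.3517 0.05  ]
```

```bash
cat >> h.py <<'E'
YAW=np.radians(0.6); LO=np.array([.5540,-.049,0])
def lane(x,y,z): return LO+Ro.from_rotvec([0,0,YAW]).apply([x,y,z])
def tilt(deg,yaw=YAW): # tool x=+lane y, tool y=+lane x, z down tilted to +x
    c,s=np.cos(np.radians(deg)),np.sin(np.radians(deg))
    return Ro.from_rotvec([0,0,yaw])*Ro.from_matrix(np.array([[0,1,0],[c,0,s],[s,0,-c]]).T)
E
python3 -c "
from h import *
rows([.38,.1,.28],tilt(0))"
```

```text
rv [-6.0000e-04  5.0000e-04  1.3075e+00] d [-0.3429 -0.308  -0.0488] clock 0.3
```

The rows are not in the units I measure in: shifts go in shares of 0.8 m and turns go in shares of 2 pi rad. I convert before sending: -0.343 m is -0.4288, -0.308 m is -0.385, 1.307 rad is 0.208.

Emit:
shift_gripper(
  segments="0 0 0.0239 -0.0425 -0.0388 -0.0375 0\n0 0 0.208 -0.4288 -0.385 -0.0613 0\n0 0 0.208 -0.4288 -0.385 -0.0613 0\n0 0 0.208 -0.4288 -0.385 -0.0613 0\n0 0 0.208 -0.4288 -0.385 -0.0613 0\n0 0 0.208 -0.4288 -0.385 -0.0613 0\n0 0 0.208 -0.4288 -0.385 -0.0613 0\n0 0 0.208 -0.4288 -0.385 -0.0613 0\n0 0 0.208 -0.4288 -0.385 -0.0613 0\n0 0 0.208 -0.4288 -0.385 -0.0613 0",
)

```text
clock: 1.55
eef_pos: [0.3797, 0.1003, 0.2802]
tool_rot: [0.703, 0.711, -0.0, -0.0]
ft_force: [-0.2, -0.1, -0.4]
grip_width: 0.0002
grasp_force: 0.0
```

```bash
python3 -c "
from h import *
s=.17;c=np.array([np.sin(np.radians(40)),0,-np.cos(np.radians(40))])
p=lane(-.015,-.186,.085); print(p); rows(p-s*c,tilt(40)); print(bot.get_obs()['joint_pos'])"
```

```text
[ 0.54094857 -0.23514688  0.085     ]
rv [-6.989e-01 -4.000e-04  2.000e-04] d [-0.336   0.0484  0.0648] clock 1.55
[ 2.57806401e-01  9.30794159e-03 -1.36422580e-01  1.42571442e+00
  4.74081726e-04  1.81776118e+00]
```

In the tool's units: -0.336 m is -0.42, 0.065 m is 0.0813, -0.699 rad is -0.1112.

Emit:
shift_gripper(
  segments="-0.0239 0 0 -0.075 0.0125 0 0\n-0.1112 0 0 -0.42 0.06 0.0813 0\n-0.1112 0 0 -0.42 0.06 0.0813 0\n-0.1112 0 0 -0.42 0.06 0.0813 0\n-0.1112 0 0 -0.42 0.06 0.0813 0\n-0.1112 0 0 -0.42 0.06 0.0813 0\n-0.1112 0 0 -0.42 0.06 0.0813 0\n-0.1112 0 0 -0.42 0.06 0.0813 0",
)

```text
clock: 2.55
eef_pos: [0.4319, -0.2335, 0.215]
tool_rot: [0.66, 0.669, 0.244, 0.24]
ft_force: [-0.3, 0.1, -0.4]
grip_width: 0.0002
grasp_force: 0.0
```

```bash
python3 - <<'E'
from h import *
rows(lane(-.015,-.186,.085),tilt(40)); print(bot.get_obs()['joint_pos'].round(2))
a=cv2.resize(imaging.camera("wrist"),(400,300));b=cv2.resize(imaging.camera("scene"),(400,300))
cv2.imwrite("pics/w1.png",np.hstack([a,b])[:,:,::-1])
E
```

```text
rv [ 0.0001 -0.0029  0.0013] d [-0.0032 -0.      0.1696] clock 2.55
[-0.78 -0.11 -0.66  0.5   0.48  0.91]
```

View pics/w1.png

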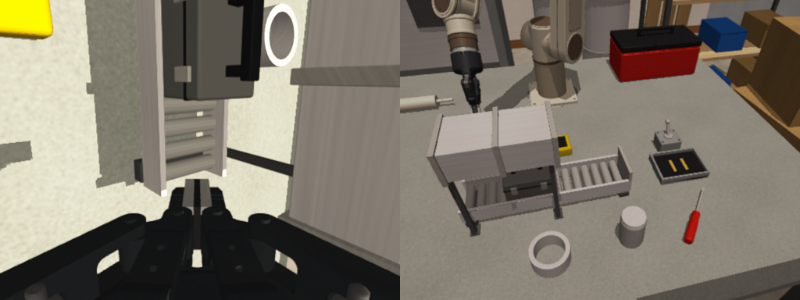

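The wrist view shows the rear of the case with about four free rollers behind it, and the shut fingers pointing into that gap. The lower rear edge of the case is at row 98 in the half-size picture.

```bash
python3 - <<'E'
from h import *
k=1.28
for p,z in(((167,97),.05),((252,98),.05),((200,98),.05),((147,193),.065),((224,185),.065),((197,178),.085)): print(p,cast("wrist",(p[0]*k,p[1]*k),z).round(4))
E
```

```text
(167, 97) [ 0.5227 -0.1899  0.05  ]
(252, 98) [ 0.6881 -0.1966  0.05  ]
(200, 98) [ 0.5763 -0.1929  0.05  ]
(147, 193) [ 0.4817 -0.3005  0.065 ]
(224, 185) [ 0.6143 -0.3246  0.065 ]
(197, 178) [ 0.5428 -0.2901  0.085 ]
```

In the tool's units: 0.17 m is 0.2125, -0.003 m is -0.0038.

Emit:
shift_gripper(
  segments="0 0 0 -0.0038 0 0.0625 0\n0 0 0 -0.0038 0 0.125 0\n0 0 0 -0.0038 0 0.175 0\n0 0 0 -0.0038 0 0.2125 0\n0 0 0 -0.0038 0 0.2125 0",
)

```text
clock: 3.28
eef_pos: [0.5415, -0.2344, 0.0835]
tool_rot: [0.66, 0.669, 0.244, 0.239]
ft_force: [0.7, -0.1, 0.9]
grip_width: 0.0002
grasp_force: 0.0
```

```bash
python3 - <<'E'
from h import *
print(bot.get_obs()['ft_force'].round(2))
rows(lane(-.015,.07-.011,.085),tilt(40))
E
```

```text
[ 0.72 -0.1   0.95]
rv [-0.0017 -0.0045  0.0023] d [ 0.2442  0.0011 -0.0004] clock 3.275
```

In the tool's units: 0.081 m is 0.1013, 0.073 m is 0.0913.

Emit:
shift_gripper(
  segments="0 0 0 0.0188 0 0 0\n0 0 0 0.03 0 0 0\n0 0 0 0.0363 0 0 0\n0 0 0 0.0425 0 0 0\n0 0 0 0.0513 0 0 0\n0 0 0 0.0613 0 0 0\n0 0 0 0.0713 0 0 0\n0 0 0 0.0813 0 0 0\n0 0 0 0.0913 0 0 0\n0 0 0 0.1013 0 0 0",
)

```text
clock: 4.53
eef_pos: [0.5403, -0.1555, 0.0851]
tool_rot: [0.661, 0.668, 0.243, 0.241]
ft_force: [0.3, -1.2, 0.1]
grip_width: 0.0003
grasp_force: 0.0
```

Emit:
shift_gripper(
  segments="0 0 0 0.0113 0 0 0\n0 0 0 0.0225 0 0 0\n0 0 0 0.0338 0 0 0\n0 0 0 0.045 0 0 0\n0 0 0 0.0563 0 0 0\n0 0 0 0.0675 0 0 0\n0 0 0 0.0788 0 0 0\n0 0 0 0.09 0 0 0\n0 0 0 0.1 0 0 0\n0 0 0 0.11 0 0 0",
)

```text
clock: 5.78
eef_pos: [0.5393, -0.0676, 0.0852]
tool_rot: [0.661, 0.668, 0.243, 0.241]
ft_force: [0.3, 0.0, -0.6]
grip_width: 0.0002
grasp_force: 0.0
```

```bash
python3 - <<'E'
from h import *
rows(lane(-.015,.07-.011,.085),tilt(40))
a=cv2.resize(imaging.camera("wrist"),(400,300));b=cv2.resize(imaging.camera("scene"),(400,300))
cv2.imwrite("pics/w2.png",np.hstack([a,b])[:,:,::-1])
E
```

```text
rv [ 0.0008 -0.0003  0.0004] d [ 0.0775 -0.0002  0.0001] clock 5.775
```

View pics/w2.png

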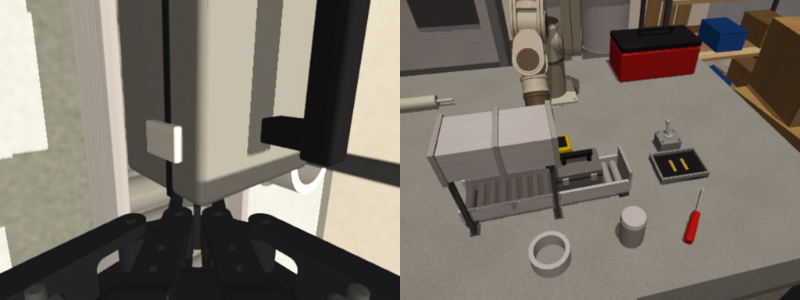

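The case is coming out from the duct, with the fingers close behind its rear face. Next I push the rest of the way, slowing toward the stop.

In the tool's units: 0.065 m is 0.0813, 0.062 m is 0.0775.

Emit:
shift_gripper(
  segments="0 0 0 0.01 0 0 0\n0 0 0 0.02 0 0 0\n0 0 0 0.03 0 0 0\n0 0 0 0.04 0 0 0\n0 0 0 0.05 0 0 0\n0 0 0 0.0588 0 0 0\n0 0 0 0.0663 0 0 0\n0 0 0 0.0725 0 0 0\n0 0 0 0.0775 0 0 0\n0 0 0 0.0813 0 0 0",
)

```text
clock: 7.12
eef_pos: [0.5386, -0.003, 0.0852]
tool_rot: [0.661, 0.668, 0.243, 0.241]
ft_force: [0.1, 0.0, 0.2]
grip_width: -0.0002
grasp_force: 0.0
```

Emit:
shift_gripper(
  segments="0 0 0 0.0025 0 0 0\n0 0 0 0.005 0 0 0\n0 0 0 0.0075 0 0 0\n0 0 0 0.01 0 0 0",
)

```text
clock: 7.62
eef_pos: [0.5386, 0.0049, 0.0852]
tool_rot: [0.661, 0.668, 0.243, 0.241]
ft_force: [-0.6, -0.4, 0.2]
grip_width: -0.0001
grasp_force: 0.0
```

Emit:
shift_gripper(
  segments="0 0 0 0.0013 0 0 0\n0 0 0 0.0025 0 0 0\n0 0 0 0.0038 0 0 0",
)

```text
clock: 8.0
eef_pos: [0.5385, 0.0076, 0.0852]
tool_rot: [0.661, 0.668, 0.243, 0.241]
ft_force: [-0.1, -2.6, 0.1]
grip_width: -0.0001
grasp_force: 0.0
```

In the tool's units: 0.002 m is 0.0025, 0.001 m is 0.0013.

Emit:
shift_gripper(
  segments="0 0 0 0.0013 0 0 0\n0 0 0 0.0025 0 0 0\n0 0 0 0.0025 0 0 0",
)

```text
clock: 8.38
eef_pos: [0.5386, 0.0076, 0.0853]
tool_rot: [0.662, 0.667, 0.242, 0.243]
ft_force: [-0.1, -7.6, 1.9]
grip_width: -0.0001
grasp_force: 0.0
```

```bash
python3 - <<'E'
from h import *
t=imaging.camera("top"); s=imaging.camera("scene")
a=cv2.resize(t[150:250,220:350],None,fx=4,fy=4,interpolation=2); b=cv2.resize(s[190:240,180:310],None,fx=4,fy=4,interpolation=2)
cv2.imwrite("pics/t3.png",np.vstack([a,b])[:,:,::-1])
E
```

```text
(no output)
```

View pics/t3.png

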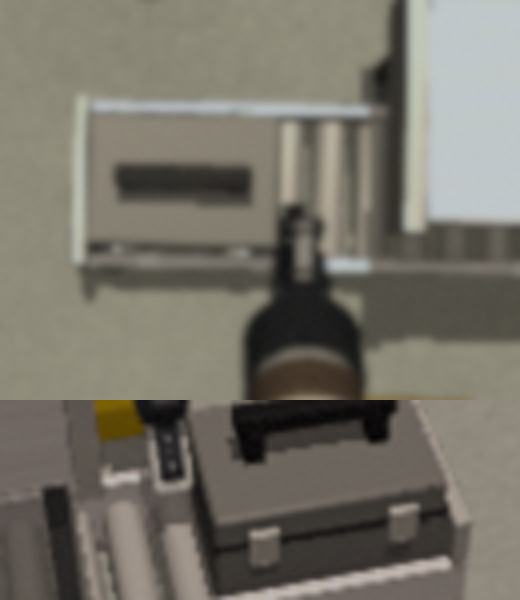

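The case is now up against the stop plate, with about 7.6 N on the push. The handle bar centre is near (184,178) in the crop. I'll back off slowly and then withdraw.

In the tool's units: -0.2 m is -0.25, -0.16 m is -0.2.

Emit:
shift_gripper(
  segments="0 0 0 -0.0025 0 0 0\n0 0 0 -0.005 0 0 0\n0 0 0 -0.0125 0 0 0\n0 0 0 -0.025 0 -0.0125 0\n0 0 0 -0.025 0 -0.0625 0\n0 0 0 -0.025 0 -0.125 0\n0 0 0 -0.025 0 -0.2 0\n0 0 0 -0.025 0 -0.25 0",
)

```text
clock: 9.48
eef_pos: [0.4084, -0.0118, 0.2407]
tool_rot: [0.66, 0.668, 0.244, 0.242]
ft_force: [1.0, 0.2, 0.6]
grip_width: -0.0
grasp_force: 0.0
```

```bash
python3 - <<'E'
from h import *
for p in((117,177),(250,178),(184,178)): print(cast("top",(220+(p[0]+.5)/4-.5,150+(p[1]+.5)/4-.5),.154).round(4))
print(bot.get_obs()['eef_pos'])
rows([.5526,.0845,.235],tilt(0)); rows([.43,.0845,.28],tilt(0))
E
```

```text
[0.5534 0.1284 0.154 ]
[0.5554 0.0419 0.154 ]
[0.5541 0.0847 0.154 ]
[ 0.40841909 -0.01184471  0.24069286]
rv [7.02e-01 1.00e-04 3.00e-04] d [0.0948 0.1072 0.0981] clock 9.475
rv [7.02e-01 1.00e-04 3.00e-04] d [ 0.0961  0.0427 -0.0154] clock 9.475
```

In the tool's units: 0.117 m is 0.1463, 0.095 m is 0.1188, 0.702 rad is 0.1117.

Emit:
shift_gripper(
  segments="0.0286 0 0 0.05 0.025 -0.0125 0.03\n0.0573 0 0 0.1 0.0538 -0.0188 0.06\n0.0859 0 0 0.1188 0.1 0.0375 0.06\n0.1117 0 0 0.1188 0.1463 0.1088 0.06\n0.1117 0 0 0.1188 0.1463 0.1088 0.06\n0.1117 0 0 0.1188 0.1463 0.1088 0.06",
)

```text
clock: 10.22
eef_pos: [0.5549, 0.0844, 0.243]
tool_rot: [0.704, 0.711, -0.004, -0.003]
ft_force: [-0.1, -0.1, 0.6]
grip_width: 0.0598
grasp_force: 0.0
```

```bash
python3 - <<'E'
from h import *
rows([.5535,.0848,.128],tilt(0)); c=imaging.calibration("wrist")
t=imaging.camera("wrist"); cv2.imwrite("pics/w4.png",t[:,:,::-1])
g=cv2.cvtColor(t,cv2.COLOR_RGB2GRAY); m=(g<50).astype(np.uint8); 
for q in cv2.findContours(m,0,2)[0]:
    if cv2.contourArea(q)>300: print(cv2.contourArea(q),cv2.minAreaRect(q))
K,R,tt=c["mtx"],np.array(c["R"]),np.array(c["t"])
for y in(-.045,.045): p=K@(R@lane(0,.1335+y,.154)+tt); print("expected bar end",(p[:2]/p[2]).round(1))
E
```

```text
rv [-0.0104  0.0005 -0.0004] d [ 0.0005 -0.0002  0.115 ] clock 10.225
40644.0 ((255.49996948242188, 308.5), (510.99993896484375, 148.99996948242188), 0.0)
1629.0 ((86.5, 248.0), (52.99999237060547, 33.99999237060547), -0.0)
2537.5 ((254.0, 190.0), (120.0, 22.0), 90.0)
expected bar end [249.7 251.3]
expected bar end [249.4 129.8]
```

View pics/w4.png

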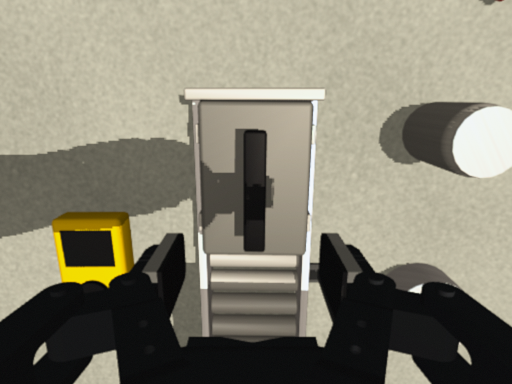

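The wrist view shows the handle bar centred at (254,190), upright in the picture and between the open fingers. I'll re-measure now that the arm has settled.

In the tool's units: 0.015 m is 0.0188.

Emit:
shift_gripper(
  segments="0 0 0 0 0 0.0188 0.06\n0 0 0 0 0 0.0188 0.06",
)

```text
clock: 10.52
eef_pos: [0.5524, 0.0848, 0.2338]
tool_rot: [0.703, 0.711, -0.0, -0.0]
ft_force: [0.9, -0.5, -0.5]
grip_width: 0.0599
grasp_force: 0.0
```

```bash
python3 - <<'E'
from h import *
c=imaging.calibration("wrist"); t=imaging.camera("wrist")
g=cv2.cvtColor(t,cv2.COLOR_RGB2GRAY); m=(g<50).astype(np.uint8); 
for q in cv2.findContours(m,0,2)[0]:
    r=cv2.minAreaRect(q)
    if cv2.contourArea(q)>300 and abs(r[0][0]-255)<30 and r[0][1]<240: print(r, cast("wrist",r[0],.154,c))
rows([.5545,.0848,.128],tilt(0))
E
```

```text
((257.5, 194.0), (124.0, 23.0), 90.0) [0.55644703 0.08728756 0.154     ]
rv [ 0.0002 -0.0006  0.0008] d [-0.0002  0.0016  0.1062] clock 10.575
```

In the tool's units: 0.106 m is 0.1325, 0.06 m is 0.075.

Emit:
shift_gripper(
  segments="0 0 0 0 0.0025 0.0375 0.06\n0 0 0 0.0013 0.0038 0.075 0.06\n0 0 0 0.0013 0.0038 0.1063 0.06\n0 0 0 0.0013 0.0038 0.125 0.06\n0 0 0 0.0013 0.0038 0.1325 0.06\n0 0 0 0.0013 0.0038 0.1325 0.06\n0 0 0 0.0013 0.0038 0.1325 0.03",
)

```text
clock: 11.45
eef_pos: [0.5579, 0.0862, 0.1271]
tool_rot: [0.703, 0.711, -0.0, -0.0]
ft_force: [0.4, 0.2, 0.3]
grip_width: 0.0433
grasp_force: 0.0
```

Emit:
shift_gripper(
  segments="0 0 0 0 0 0 0.02\n0 0 0 0 0 0 0.0\n0 0 0 0 0 0 0\n0 0 0 0 0 0 0\n0 0 0 0 0 0 0",
)

```text
clock: 12.08
eef_pos: [0.5571, 0.0861, 0.1264]
tool_rot: [0.703, 0.711, -0.001, -0.001]
ft_force: [-3.3, -0.6, 5.2]
grip_width: 0.0147
grasp_force: 59.5
```

In the tool's units: -0.09 m is -0.1125, -0.08 m is -0.1.

Emit:
shift_gripper(
  segments="0 0 0 0 0 -0.005 0\n0 0 0 0 0 -0.015 0\n0 0 0 0 0 -0.0325 0\n0 0 0 0 0 -0.0563 0\n0 0 0 0 0 -0.0813 0\n0 0 0 0 0 -0.1 0\n0 0 0 0 0 -0.1125 0\n0 0 0 0 0 -0.1125 0\n0 0 0 0 0 -0.1125 0",
)

```text
clock: 13.2
eef_pos: [0.557, 0.086, 0.2152]
tool_rot: [0.703, 0.711, -0.002, -0.002]
ft_force: [0.7, -0.7, -4.9]
grip_width: 0.0152
grasp_force: 58.7
```

```bash
python3 - <<'E'
from h import *
t=imaging.camera("top"); s=imaging.camera("scene"); w=imaging.camera("wrist")
a=cv2.resize(s[130:280,150:400],(400,240)); b=cv2.resize(w,(400,300)); a=cv2.copyMakeBorder(a,0,60,0,0,0)
cv2.imwrite("pics/w5.png",np.hstack([a,b])[:,:,::-1])
E
```

```text
(no output)
```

View pics/w5.png

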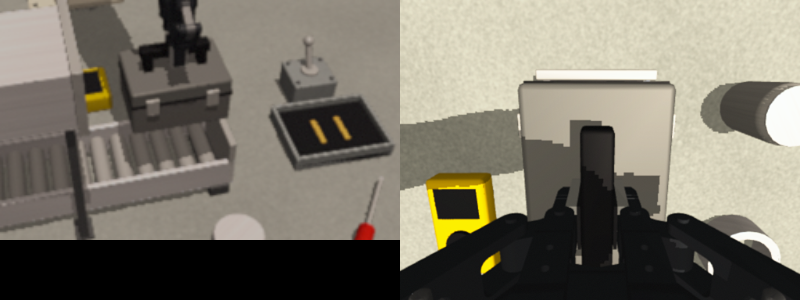

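The case is clear of the rollers and level, held mid-bar. Next I move partway toward the cradle and measure the tray with the wrist camera ahead of the case.

In the tool's units: 0.085 m is 0.1063, -0.03 m is -0.0375.

Emit:
shift_gripper(
  segments="0 0 0 0.0125 0 -0.0125 0\n0 0 0 0.0375 0 -0.025 0\n0 0 0 0.0688 0 -0.0375 0\n0 0 0 0.0938 0 -0.0375 0\n0 0 0 0.1063 0 -0.0375 0\n0 0 0 0.1063 0 -0.0375 0\n0 0 0 0.1063 0 -0.0375 0",
)

```text
clock: 14.22
eef_pos: [0.5563, 0.1705, 0.2455]
tool_rot: [0.703, 0.711, -0.002, -0.001]
ft_force: [0.4, 0.3, -4.4]
grip_width: 0.0146
grasp_force: 58.7
```

```bash
python3 - <<'E'
from h import *
c=imaging.calibration("wrist"); t=imaging.camera("wrist"); cv2.imwrite("pics/w6.png",t[:,:,::-1])
hsv=cv2.cvtColor(t,cv2.COLOR_RGB2HSV)
for q in cv2.findContours(cv2.inRange(hsv,(18,110,90),(35,255,255)),0,2)[0]:
    if cv2.contourArea(q)>20:
        r=cv2.minAreaRect(q); print(np.round(r[0],1),cv2.contourArea(q),cast("wrist",r[0],.016,c)[:2].round(4))
g=hsv[:,:,2]; m=(g<70).astype(np.uint8)
for q in cv2.findContours(m,0,2)[0]:
    if cv2.contourArea(q)>800: print(cv2.contourArea(q),cv2.boundingRect(q))
E
```

```text
[117.8 334.2] 313.0 [ 0.3837 -0.0609]
[ 90.6 282.4] 1099.5 [0.3571 0.0142]
[239.5   6.3] 490.0 [0.5418 0.325 ]
51398.0 (0, 160, 512, 224)
5186.5 (185, 0, 110, 65)
```

View pics/w6.png

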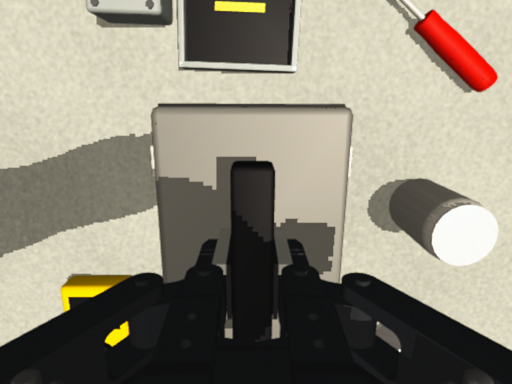

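The wrist view shows the near half of the tray above the case. The near lip's outer corners are about (178,68) and (297,72), its inner edge is at rows 63–66, and one contact is at (239,6).

```bash
python3 - <<'E'
from h import *
c=imaging.calibration("wrist")
t=cv2.imread("pics/w6.png"); g=t.max(2).astype(int)
# black-extents along some rows / columns
for r in (15,25,35,45,55):
    k=np.where(g[r,175:305]<70)[0]+175; a,b=k.min()-.5,k.max()+.5
    A,B=cast("wrist",(a,r),.015,c),cast("wrist",(b,r),.015,c); print(r,a,b,A[:2].round(4),B[:2].round(4),"w",round(B[0]-A[0],4),"mid",((A+B)/2)[:2].round(4))
for col in (195,215,260,280):
    k=np.where(g[20:90,col]<70)[0]+20; k=k[k<80]; b=k.max()+.5
    lip=np.where(g[int(b)+1:90,col]>175)[0]
    print(col,b,cast("wrist",(col,b),.027,c)[:2].round(4))
for p in((178,68.5),(297,72.5)): print("outer",cast("wrist",p,.027,c)[:2].round(4))
E
```

```text
15 185.5 293.5 [0.4875 0.3168] [0.5963 0.3178] w 0.1089 mid [0.5419 0.3173]
25 185.5 292.5 [0.4871 0.3076] [0.5957 0.3086] w 0.1086 mid [0.5414 0.3081]
35 185.5 292.5 [0.4867 0.2982] [0.5961 0.2992] w 0.1094 mid [0.5414 0.2987]
45 185.5 291.5 [0.4863 0.2887] [0.5954 0.2897] w 0.1092 mid [0.5409 0.2892]
55 185.5 291.5 [0.4859 0.2791] [0.5958 0.2801] w 0.1099 mid [0.5409 0.2796]
195 69.5 [0.4972 0.264 ]
215 69.5 [0.5175 0.2642]
260 71.5 [0.5632 0.2628]
280 72.5 [0.5836 0.262 ]
outer [0.48   0.2648]
outer [0.6008 0.2621]
```

```bash
python3 -c "
from h import *
rows([.542,.345,.2455],tilt(0,np.radians(-1.4)))"
```

```text
rv [-0.0037  0.0007  0.0345] d [ 1.748e-01 -1.270e-02  1.000e-04] clock 14.275
```

In the tool's units: 0.175 m is 0.2188, 0.163 m is 0.2038, 0.034 rad is 0.0054.

Emit:
shift_gripper(
  segments="0 0 0.0016 0.0125 -0.0013 0 0\n0 0 0.0032 0.0438 -0.0038 0 0\n0 0 0.0054 0.0875 -0.0075 0 0\n0 0 0.0054 0.1313 -0.01 0 0\n0 0 0.0054 0.175 -0.0138 0 0\n0 0 0.0054 0.2038 -0.0163 0 0\n0 0 0.0054 0.2188 -0.0163 0 0\n0 0 0.0054 0.2188 -0.0163 0 0\n0 0 0.0054 0.2188 -0.0163 0 0",
)

```text
clock: 15.4
eef_pos: [0.5419, 0.3448, 0.246]
tool_rot: [0.716, 0.698, -0.001, -0.001]
ft_force: [0.0, -0.7, -4.5]
grip_width: 0.0148
grasp_force: 58.7
```

Emit:
shift_gripper(
  segments="0 0 0 0 0 0.0125 0\n0 0 0 0 0 0.0375 0\n0 0 0 0 0 0.075 0\n0 0 0 0 0 0.1063 0\n0 0 0 0 0 0.125 0\n0 0 0 0 0 0.1313 0\n0 0 0 0 0 0.1313 0",
)

```text
clock: 16.27
eef_pos: [0.5416, 0.3458, 0.1413]
tool_rot: [0.715, 0.699, -0.001, -0.001]
ft_force: [0.6, -0.6, -3.8]
grip_width: 0.0152
grasp_force: 58.7
```

```bash
python3 - <<'E'
from h import *
rows([.542,.345,.093],tilt(0,np.radians(-1.4)))
t=imaging.camera("top"); s=imaging.camera("scene"); w=imaging.camera("wrist")
a=cv2.resize(t[160:260,130:230],(400,400),interpolation=2); b=cv2.resize(s[140:240,295:395],(400,400),interpolation=2)
cv2.imwrite("pics/w7.png",np.hstack([a,b])[:,:,::-1])
E
```

```text
rv [-0.0025 -0.0002  0.0011] d [-0.0008  0.0005  0.0483] clock 16.275
```

View pics/w7.png

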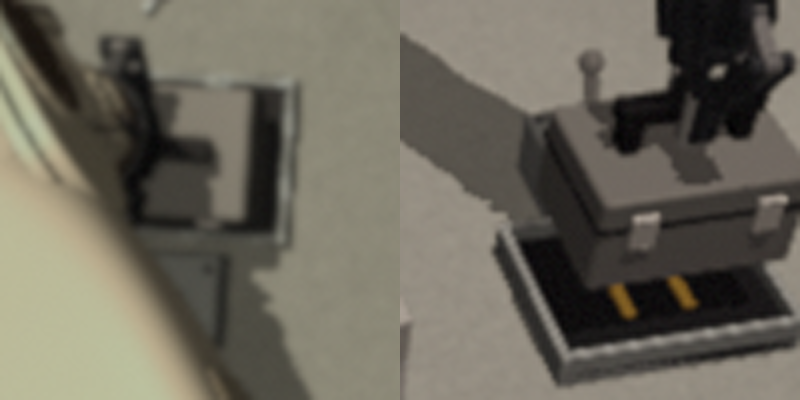

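The case hangs squarely over the tray. Its lower edges are still above the lip, and its rear lid edge is at crop (248,150). I'll check that number while lowering.

The rows are not in the units I measure in: shifts go in shares of 0.8 m and turns go in shares of 2 pi rad. I convert before sending: 0.038 m is 0.0475, 0.034 m is 0.0425.

```bash
python3 - <<'E'
from h import *
f=lambda x,y,z: cast("top",(130+(x+.5)/4-.5,160+(y+.5)/4-.5),z)[:2].round(4)
zt=.1413-.0764+.07
print("lid rear edge",f(250,100,zt),f(246,215,zt),"expect y",.3458-.065,"tray inner right edge",f(288,110,.027),f(278,230,.027))
E
```

```text
lid rear edge [0.5745 0.2805] [0.4981 0.2803] expect y 0.2808 tray inner right edge [0.5756 0.2697] [0.4885 0.2738]
```

Emit:
shift_gripper(
  segments="0 0 0 0 0 0.015 0\n0 0 0 0 0 0.0313 0\n0 0 0 0 0 0.0425 0\n0 0 0 0 0 0.0475 0\n0 0 0 0 0 0.0475 0",
)

```text
clock: 17.05
eef_pos: [0.541, 0.3457, 0.1024]
tool_rot: [0.715, 0.699, -0.002, -0.001]
ft_force: [-0.4, 0.6, -4.8]
grip_width: 0.0149
grasp_force: 58.7
```

In the tool's units: 0.009 m is 0.0113, 0.008 m is 0.01.

Emit:
shift_gripper(
  segments="0 0 0 0 0 0.0038 0\n0 0 0 0 0 0.0075 0\n0 0 0 0 0 0.01 0\n0 0 0 0 0 0.0113 0\n0 0 0 0 0 0.0113 0",
)

```text
clock: 17.68
eef_pos: [0.5412, 0.3459, 0.0939]
tool_rot: [0.715, 0.699, -0.001, -0.001]
ft_force: [-0.1, 0.9, -4.9]
grip_width: 0.0153
grasp_force: 58.8
```

Emit:
shift_gripper(
  segments="0 0 0 0 0 0.0013 0\n0 0 0 0 0 0.0025 0\n0 0 0 0 0 0.0025 0",
)

```text
clock: 18.05
eef_pos: [0.5411, 0.3459, 0.0919]
tool_rot: [0.715, 0.699, -0.001, -0.001]
ft_force: [-0.3, 0.4, -4.2]
grip_width: 0.0154
grasp_force: 58.8
```

In the tool's units: 0.002 m is 0.0025, 0.001 m is 0.0013.

Emit:
shift_gripper(
  segments="0 0 0 0 0 0.0013 0\n0 0 0 0 0 0.0025 0\n0 0 0 0 0 0.0025 0",
)

```text
clock: 18.42
eef_pos: [0.5411, 0.346, 0.0917]
tool_rot: [0.715, 0.699, -0.001, -0.001]
ft_force: [-4.0, -2.9, 5.6]
grip_width: 0.0149
grasp_force: 60.1
```

In the tool's units: -0.001 m is -0.0013.

Emit:
shift_gripper(
  segments="0 0 0 0 0 -0.0013 0\n0 0 0 0 0 -0.0013 0.02\n0 0 0 0 0 -0.0013 0.03\n0 0 0 0 0 -0.0013 0.045\n0 0 0 0 0 -0.0013 0.045\n0 0 0 0 0 -0.0013 0.045",
)

```text
clock: 19.18
eef_pos: [0.5413, 0.3459, 0.0909]
tool_rot: [0.715, 0.699, -0.001, -0.001]
ft_force: [-0.7, 0.5, 0.4]
grip_width: 0.0452
grasp_force: 0.0
```

Emit:
shift_gripper(
  segments="0 0 0 0 0 -0.0125 0.045\n0 0 0 0 0 -0.0375 0.045\n0 0 0 0 0 -0.0875 0.045\n0 0 0 0 0 -0.15 0.045\n0 0 0 0 0 -0.1625 0.045\n0 0 0 0 0 -0.1625 0.045",
)

```text
clock: 19.92
eef_pos: [0.5421, 0.3462, 0.2224]
tool_rot: [0.715, 0.699, 0.0, -0.001]
ft_force: [0.1, -0.1, 0.1]
grip_width: 0.0448
grasp_force: 0.0
```

```bash
python3 - <<'E'
from h import *
c=imaging.calibration("wrist");s=imaging.camera("scene"); w=imaging.camera("wrist")
cv2.imwrite("pics/w8raw.png",w[:,:,::-1])
b=cv2.resize(s[120:240,280:400],(360,360),interpolation=2); a=cv2.resize(w,(440,330)); a=cv2.copyMakeBorder(a,0,30,0,0,0)
cv2.imwrite("pics/w8.png",np.hstack([a,b])[:,:,::-1]); print({k:np.array(v).tolist() for k,v in c.items()})
E
```

```text
{'mtx': [[335.7311242683796, 0.0, 251.85082958646635], [0.0, 335.7311242683796, 190.11164784560611], [0.0, 0.0, 1.0]], 'R': [[0.9997266738977527, -0.023368648153614613, -0.0006955435350381765], [-0.02238803994730751, -0.9654977634573498, 0.2594471900525678], [-0.006734475826249023, -0.25936070450692417, -0.9657570459453132]], 't': [-0.5338790288387631, 0.31452824177411287, 0.46234482094560453]}
```

View pics/w8.png

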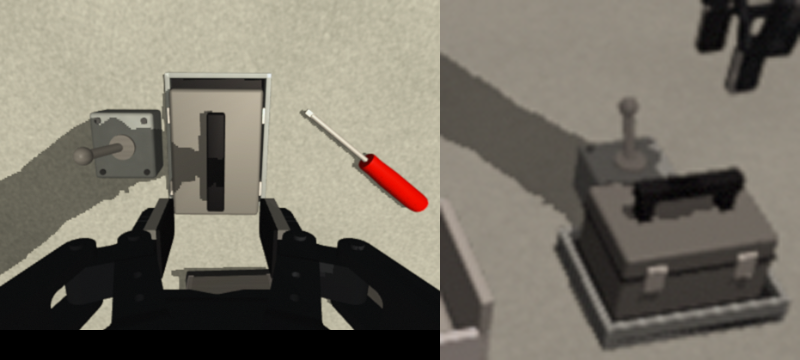

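The case sits flat inside the tray and the toggle ball is at (83,156) in the reduced picture, leaning away from the tray. Next I'll locate the ball and plan the flip.

```bash
python3 - <<'E'
from h import *
k=512/440
print("ball",cast("wrist",(83*k,156*k),.095).round(4),"pivot top",cast("wrist",(122*k,147*k),.05).round(4))
R=tilt(0,np.radians(-1.4))
rows([.365,.3495,.22],R)
E
```

```text
ball [0.4134 0.3485 0.095 ] pivot top [0.4361 0.3472 0.05  ]
rv [-0.0051  0.0015  0.0014] d [-0.     -0.176   0.0004] clock 20.025
```

In the tool's units: -0.176 m is -0.22, 0.135 m is 0.1688.

Emit:
shift_gripper(
  segments="0 0 0 0 -0.05 0 0\n0 0 0 0 -0.1125 0 0\n0 0 0 0 -0.175 0 0\n0 0 0 0 -0.215 0 0\n0 0 0 0 -0.22 0.025 0\n0 0 0 0 -0.22 0.0875 0\n0 0 0 0 -0.22 0.1438 0\n0 0 0 0 -0.22 0.1688 0\n0 0 0 0 -0.22 0.1688 0",
)

```text
clock: 21.15
eef_pos: [0.3628, 0.3477, 0.0832]
tool_rot: [0.715, 0.699, -0.005, -0.001]
ft_force: [-0.1, 0.1, 0.3]
grip_width: 0.0001
grasp_force: 0.0
```

In the tool's units: 0.06 m is 0.075, 0.055 m is 0.0688.

Emit:
shift_gripper(
  segments="0 0 0 0 0.01 0 0\n0 0 0 0 0.02 0 0\n0 0 0 0 0.03 0 0\n0 0 0 0 0.04 0 0\n0 0 0 0 0.05 0 0\n0 0 0 0 0.06 0 0\n0 0 0 0 0.0688 0 0\n0 0 0 0 0.075 0 0\n0 0 0 0 0.075 0 0",
)

```text
clock: 22.28
eef_pos: [0.4256, 0.3484, 0.086]
tool_rot: [0.715, 0.699, -0.001, -0.001]
ft_force: [-0.2, 0.5, 0.1]
grip_width: 0.0002
grasp_force: 0.0
```

```bash
python3 - <<'E'
from h import *
w=imaging.camera("scene"); b=cv2.resize(w[120:240,280:400],(480,480),interpolation=2); cv2.imwrite("pics/w9.png",b[:,:,::-1])
E
```

```text
(no output)
```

View pics/w9.png

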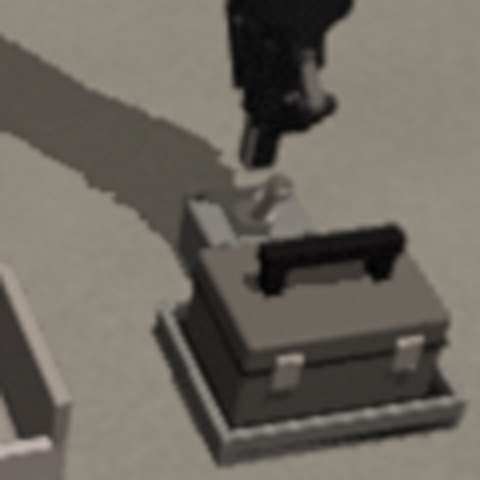

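The lever now leans towards the tray, with its ball at (278,185), and there's no force on the fingers. I'll back off, go up, and check with the wrist camera.

In the tool's units: -0.16 m is -0.2, -0.13 m is -0.1625.

Emit:
shift_gripper(
  segments="0 0 0 0 -0.0188 0 0\n0 0 0 0 -0.0438 0 0\n0 0 0 0 -0.0625 -0.0375 0\n0 0 0 0 -0.0625 -0.1 0\n0 0 0 -0.0375 -0.0625 -0.1625 0\n0 0 0 -0.075 -0.0625 -0.2 0\n0 0 0 -0.075 -0.0625 -0.2 0\n0 0 0 -0.075 -0.0625 -0.2 0",
)

```text
clock: 23.32
eef_pos: [0.3734, 0.2898, 0.2457]
tool_rot: [0.715, 0.699, -0.001, -0.001]
ft_force: [0.1, 0.9, -0.5]
grip_width: 0.0003
grasp_force: 0.0
```

```bash
python3 - <<'E'
from h import *
a=cv2.resize(imaging.camera("wrist"),(400,300));b=cv2.resize(imaging.camera("scene"),(400,300))
cv2.imwrite("pics/w10.png",np.hstack([a,b])[:,:,::-1])
E
```

```text
(no output)
```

View pics/w10.png

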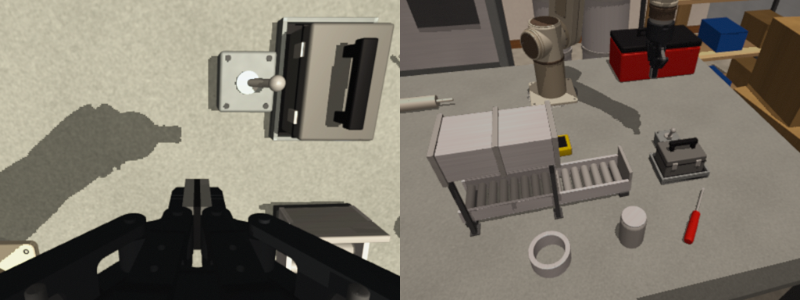

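The toggle leans to the tray (ball at (278,83)), the case sits flat in the cradle, and the other things haven't moved. Handing the job in.

```bash
python3 -c "
from workcell import bot, imaging
print(bot.job_done())"
```

```text
the job is handed in; nothing more can be done
None
```

I rolled the case to the end stop, lifted it by its handle, set it flat in the cradle and let go, flipped the toggle towards the tray, and handed the job in at about 23 s; no verdict was returned.

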